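# Feed brass sprinkler plugs from a gravity chute by holding its gate plunger open

## Task

Slide the steel catch tray along its guides, under the overhanging mouth of the small gravity chute, fully home against its stop. Only then pull the chute's sprung gate plunger fully up and keep holding it there, so that all three brass plugs roll down by themselves into the tray; the program finishes while still holding the plunger up. Do not touch the plugs and leave the other things on the bench where they are.

Things in the scene. Friction and masses are not known exactly. Their poses are not given: they have to be found in the camera images.
- chute: Fixed aluminium gravity chute on a grey base plate (130 x 480 mm: x -65 to 65, y -295 to 185 in its frame). Origin under the plate, z up; y runs along chute and tray guides. Its 30 mm wide lane descends towards -y at 22 degrees from y = 153 mm to the open mouth at y = 0 (there the underside is 68 mm, the lane walls' tops at most 86 mm above the bench). Nothing of it is above 150 mm.
- seat_hole (a point): Centre of the seat hole in the lane floor, where the plunger's pin sits and blocks the lane (chute frame: x 0, y 55, z 94 mm). Above it a bridge (64 mm in x, 24 mm in y, top 142 mm above the bench) with a bushing (18 mm diameter, 8 mm high) guides the plunger.
- plunger_knob (a point): Centre of the plunger's black upright round knob, 26 mm diameter, 26 mm tall, on a smooth 9 mm steel pin standing out of the bridge; moves with the plunger. Seated, it is 185 mm above the bench, with 22 mm free between the knob's underside and the bushing's top; fully up, 225 mm.
- plunger (a joint): Height of the sprung plunger in m: 0 seated in its hole, 0.040 fully up (hard stop). The spring returns it whenever it is let go; pull straight up: about 4 N at the start, 9 N at the top. The pin clears the plugs above about 0.029.
- tray_post (a point): Point to grip on the tray's black upright round post (18 mm diameter, its free top 24 mm above this point), 102 mm above the bench; 72 mm from the tray's centre towards -y of the chute; moves with the tray. The wall next to it is 72 mm high above the bench, its outer face 8 mm from the post.
- tray_floor (a point): Centre of the catch tray's inner floor, 14 mm above the bench, axes parallel to those of the chute. The open steel tray is 90 mm (x) by 110 mm (y) outside with 3 mm walls; walls 56 mm high above the bench, 72 mm on the post's side. It passes under the mouth with 12 mm to spare.
- tray (a joint): Distance of the tray from its home in m: 0 home against the stop, its +y end under the chute's mouth; up to 0.15 away towards -y of the chute. It slides along the chute's y only, with about 2 N of friction, and stays where it is left.
- plug0_c (a point): Centre of a brass plug, a cylinder of 22 mm diameter and 26 mm length, 45 g, lying across the lane; number 1 of the three that wait in a row behind the pin, counted from the pin
- plug1_c (a point): Centre of a brass plug, a cylinder of 22 mm diameter and 26 mm length, 45 g, lying across the lane; number 2 of the three that wait in a row behind the pin, counted from the pin
- plug2_c (a point): Centre of a brass plug, a cylinder of 22 mm diameter and 26 mm length, 45 g, lying across the lane; number 3 of the three that wait in a row behind the pin, counted from the pin
- sprinkler: Bystander: steel sprinkler head, 30 mm wide, 55 mm tall, standing on the bench on the robot's side of the chute; origin under its centre.
- cap_ring: Bystander: brass ring, 34 mm diameter, 18 mm high, on the robot's side of the chute; origin under its centre.
- can: Bystander: flat can, 68 mm diameter, 38 mm high, beyond the chute; origin under its centre.
- jug: Bystander: clear plastic mug, 100 mm diameter and high, beyond the chute; origin under its centre.
There are look-alikes about, which are no part of the job. What is shaped like the part that bears plug1_c but blue or pink is not meant. What is shaped like the part that bears plug2_c but purple is not meant.

How it is judged:
On the way, in this order (a step that is already met when the one before it is completed fails the run):
1. the tray is home against its stop while the plunger is still seated (value of joint tray below 0.006 m and value of joint plunger below 0.005 m), for 0.2 s.
2. the plunger is held fully up and all three plugs have rolled into the tray (x of plug0_c in the frame of tray_floor between -0.043 and 0.043 m and y of plug0_c in the frame of tray_floor between -0.053 and 0.053 m and z of plug0_c in the frame of tray_floor between 0 and 0.045 m and x of plug1_c in the frame of tray_floor between -0.043 and 0.043 m and y of plug1_c in the frame of tray_floor between -0.053 and 0.053 m and z of plug1_c in the frame of tray_floor between 0 and 0.045 m and x of plug2_c in the frame of tray_floor between -0.043 and 0.043 m and y of plug2_c in the frame of tray_floor between -0.053 and 0.053 m and z of plug2_c in the frame of tray_floor between 0 and 0.045 m and value of joint plunger above 0.033 m and value of joint tray below 0.008 m), for 0.2 s.
At the end, for the whole second after the job is handed in: The robot's fingers hold the plunger at least 33 mm up of its 40 mm stroke; the tray is within 8 mm of its stop; all three plugs lie at rest inside the tray (all of step 2 and contact force between the fingers and plunger above 1 N and linear speed of each of plug0, plug1, plug2 below 0.03 m/s); the arm keeps its last pose, push and grip.
It fails at once if the plunger is raised by more than 12 mm while the tray is more than 12 mm from its stop (value of joint each of plunger, tray above 0.012 m).
It fails at once if the robot touches a plug (contact force between any of the fingers, the arm and plug0 above 0.5 N or contact force between any of the fingers, the arm and plug1 above 0.5 N or contact force between any of the fingers, the arm and plug2 above 0.5 N).
It fails at once if a bystander is moved by more than 20 mm (distance of any of sprinkler, cap_ring, can, jug from where it was at the start of the episode above 0.02 m).
It also fails if it takes over 48 s, if anything falls off the work surface, if the arm or the gripper's body presses on something with over 40 N, if the wrist force passes 120 N, or if a joint passes its speed limit or range.

## Robot

A 6-joint arm with a two-finger parallel gripper is mounted at the origin on the work surface. World frame = base frame: x ahead of the robot, y to its left, z up, the work surface at z = 0. Lengths are in m, angles in rad, forces in N, time in s.
With the tool pointing down it reaches from about 0.25 to 0.725 m from the base axis. Payload 4 kg.
Tool frame: the origin (TCP) lies on the front face of the gripper's body, between the roots of the fingers; the fingertips stand 73 mm ahead of it and the grasp point (between the pads) lies 54 mm ahead of it; z points along the fingers, y is the line along which they close (so a half turn about z gives the same grasp; the last joint's range is limited). The gripper opens to 85 mm and grips with 20 to 120 N. Pads are 22 mm wide; open, the fingers measure 114 mm over their backs; the gripper's body (76 mm by 85 mm) begins 54 mm behind the grasp point. The pads swing forward as they close: fully open they stand 13 mm farther back than shut.
Start: joints at [1.204, 0.241, 0.005, 1.335, 0, 1.571], TCP at [0.179, 0.467, 0.304] pointing down, gripper open.
Joint ranges: [-2.72, 2.72], [-1.05, 1.87], [-1.09, 1.28], [-1.99, 2.15], [-1.42, 1.44], [-3.14, 3.14]. Speed limits (rad/s): [2.79, 2.79, 3.14, 3.14, 3.14, 3.14].

## Interface

Orientations are given as a unit quaternion [x, y, z, w].
In Python, from workcell import bot gives the robot as it stands. The module is installed in compiled form; this text tells all that it offers.
- The arm moves only by the tool step_arm, never from a script. Its argument "rows" is a list of rows, each a list of 2 entries, a list of its own where there are three numbers: the shift along the tool's x, y, z in mm, then the turn about the tool's z in degrees. A call has 1 to 12 rows; each row is the pose to reach, as a shift and turn from the pose commanded when the call began, along the tool's axes at that moment; what a row does not reach only later rows make up. A row lasts 1/8 s, in which the tool goes at most 62.5 mm and 10.7 degrees, less where a joint would pass 70% of its speed; a pose out of reach is approached as far as the arm can. A call with a gripper value outside its range is refused whole. "claw" is the gripper's target within -1 to 1 (shut at 1, half-way at 0, fully open at -1), set as the call begins (left out, the last holds). The fingers move at their own pace and stop on an object; the grip force is fixed at half the most. Time passes only in rows, so rows that repeat a pose let the fingers close. It gives the time, the measured TCP pose, the force, the opening and the grip force at its end, in the units of the state.
- bot.get_obs(): the state, without advancing time (a new reading comes with each control period).
- bot.camera(name): name is "scene" or "top" or "wrist"; returns (picture, depth): 480x640x3 uint8, red, green, blue; 480x640 float32, m along the optical axis (not along the pixel's ray), 0 where there is no reading.
- bot.camera_params(name): a dict with "fx", "fy", "cx", "cy" (pixels), "pose" (4x4, takes a point from camera to world coordinates). Camera axes: x right, y up, looking along -z (the intrinsics and any distortion apply to the point x, -y, -z); pixel columns grow to the right and rows downward; lengths in m; the calibration is good to about 2 mm. A picture is of the moment at which its call begins: read the wrist's pose just before it. camera_params takes no time and is no camera call; for the wrist camera it gives the pose at the moment of the call.
- bot.job_done(): hands the job in; it is judged then, once.
Trained networks look in the newest picture that a camera, given by its name, has taken for a name from the list of things; names that differ only in an ending like _2 or _b are one class to them, and where a whole thing is asked for, a point or a joint stands for the part that bears it (a point fixed in the world has none). Each returns a list of dicts, best first, with "score" (0 to 1); they miss things now and then, are a little off and sometimes report something else, mostly with a low value. They report only what shows in the picture. A call takes as long as a camera call. They do not tell look-alikes from the thing itself.
- bot.trace(target, camera): "pixels" (480x640 bool, what is visible of it) and "uv" ([column, row] in pixels, amid what is visible of it).
The state is a dict: "clock": time; "joint_pos": joint angles; "joint_vel": joint speeds; "tau": joint torques, N m; "eef_pos": TCP position; "tool_rot": TCP orientation; "ft_force": force on the tool from outside, world axes, zero at the start; "ft_torque": the same for the moment, N m; "grip_width": finger opening in m; "grasp_force": force on a finger pad.
Only numpy, scipy, OpenCV 4.12 (cv2) and the standard library are available. Lean on these libraries where they do the work, as an engineer would, in place of code of your own. Each camera call takes 0.05 s, during which the arm holds its last target. There are 200 camera calls.

## Working session

There is one attempt and no reset: what is moved stays moved. The work goes in short steps, Python scripts to look and compute and a tool call to move; the robot and the scene stay as the last step left them, time stands still between calls to the robot, and variables do not carry over. Pictures are saved under pics/ and viewed, at most 10 in all, crops included, and the job is handed in when it is done.

Besides the shell and the picture viewer there is one more tool, called after ">>>" by a JSON object that holds its "name" and its "arguments". step_arm: Moves the arm, as the interface text tells. Its arguments: {"type":"object","properties":{"rows":{"type":"array"},"claw":{"type":"number"}},"required":["rows"]}

```bash
mkdir -p pics
cat > h.py <<'E'
import numpy as np, cv2
from workcell import bot
def world(c,d,uv_mask):
    p=bot.camera_params(c); v,u=np.nonzero(uv_mask&(d>0)); z=d[v,u]
    P=np.c_[(u-p['cx'])/p['fx']*z,-(v-p['cy'])/p['fy']*z,-z,np.ones(len(z))]
    return (P@np.array(p['pose']).T)[:,:3]
E
python3 - <<'E'
from h import *
o=bot.get_obs(); print(o['clock'],o['eef_pos'],o['tool_rot'],o['grip_width'])
ims=[]
for c in ['top','scene']:
    im,d=bot.camera(c); ims.append(im)
    for t in ['plunger_knob','tray_post','tray_floor','chute','sprinkler','cap_ring','jug','can','plug0_c']:
        for r in bot.trace(t,c)[:3]:
            P=world(c,d,r['pixels'])
            if len(P): print(c,t,round(r['score'],2),np.round(r['uv']),len(P),'med',np.median(P,0).round(3),'lo',np.percentile(P,3,0).round(3),'hi',np.percentile(P,97,0).round(3))
for n,im in zip(['top','scene'],ims): cv2.imwrite(f'pics/{n}0.png',im[:,:,::-1])
E
```

```text
0.0 [0.17914522 0.46627806 0.30299954] [ 1.82401943e-01  9.83223453e-01 -1.06080057e-03 -2.18531119e-04] 0.08562709472050413
top plunger_knob 0.7 [312. 241.] 200 med [0.583 0.2   0.197] lo [0.571 0.187 0.131] hi [0.602 0.212 0.201]
top plunger_knob 0.52 [401. 274.] 2767 med [0.532 0.006 0.015] lo [ 0.489 -0.048  0.011] hi [0.582 0.073 0.113]
top tray_post 0.71 [400. 276.] 2722 med [0.532 0.006 0.015] lo [ 0.489 -0.048  0.011] hi [0.581 0.072 0.107]
top tray_floor 0.6 [403. 273.] 2775 med [0.532 0.006 0.015] lo [ 0.489 -0.048  0.011] hi [0.583 0.071 0.108]
top chute 0.92 [363. 267.] 12789 med [0.552 0.086 0.01 ] lo [ 0.46  -0.124  0.005] hi [0.648 0.313 0.142]
top chute 0.2 [403. 272.] 2740 med [0.532 0.006 0.015] lo [ 0.489 -0.047  0.011] hi [0.581 0.072 0.1  ]
top sprinkler 0.74 [310. 321.] 184 med [0.433 0.201 0.054] lo [ 0.416  0.187 -0.001] hi [0.446 0.215 0.057]
top sprinkler 0.56 [297. 166.] 2395 med [0.774 0.229 0.029] lo [0.707 0.182 0.001] hi [0.803 0.287 0.1  ]
top sprinkler 0.28 [293. 241.] 151 med [0.59  0.235 0.129] lo [0.579 0.224 0.121] hi [0.604 0.245 0.132]
top cap_r
[... 975 characters left out ...]
 243.] 387 med [0.434 0.203 0.027] lo [0.42  0.191 0.003] hi [0.445 0.214 0.057]
scene cap_ring 0.57 [417. 304.] 185 med [0.491 0.298 0.014] lo [0.475 0.281 0.004] hi [0.506 0.31  0.02 ]
scene jug 0.72 [339. 267.] 182 med [0.588 0.217 0.121] lo [0.574 0.205 0.11 ] hi [0.599 0.225 0.124]
scene jug 0.59 [268. 362.] 5384 med [0.752 0.218 0.047] lo [0.708 0.18  0.002] hi [0.804 0.29  0.101]
scene can 0.64 [229. 279.] 1367 med [0.695 0.062 0.037] lo [0.664 0.027 0.008] hi [0.722 0.085 0.04 ]
scene plug0_c 0.5 [341. 267.] 192 med [0.587 0.218 0.121] lo [0.567 0.205 0.109] hi [0.599 0.227 0.125]
scene plug0_c 0.47 [338. 234.] 392 med [0.586 0.206 0.196] lo [0.572 0.193 0.155] hi [0.594 0.215 0.2  ]
```

View pics/top0.png

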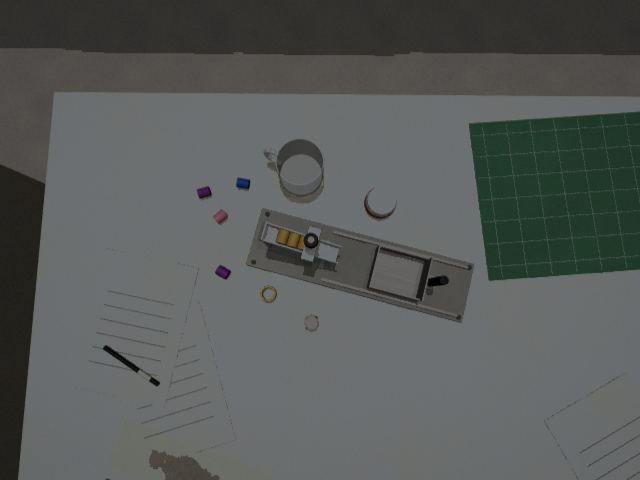

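Run:
```python
from h import *
im,d=bot.camera('top'); P=world('top',d,np.ones(d.shape,bool))
# black post and knob; plate orientation
Q=P[(P[:,0]>.43)&(P[:,0]<.67)&(P[:,1]>-.2)&(P[:,1]<.36)]
for lo,hi in [(.183,.21),(.115,.135),(.09,.135),(.136,.15)]:
    S=Q[(Q[:,2]>lo)&(Q[:,2]<hi)]; print(lo,hi,len(S),S.mean(0).round(4),S.min(0).round(3),S.max(0).round(3))
S=Q[(Q[:,2]>.118)&(Q[:,2]<.135)&(Q[:,1]<.1)]
print('post',len(S),S.mean(0),S.min(0),S.max(0))
S=Q[(Q[:,2]>.193)&(Q[:,2]<.21)]
print('knob',len(S),S.mean(0),S.min(0),S.max(0))
S=Q[(Q[:,2]>.004)&(Q[:,2]<.013)]
print('plate',cv2.minAreaRect(S[:,:2].astype(np.float32)*1000))
S=Q[(Q[:,2]>.05)&(Q[:,2]<.076)&(Q[:,1]<.09)]
print('tray rim',cv2.minAreaRect(S[:,:2].astype(np.float32)*1000))
S=Q[(Q[:,2]>.1385)&(Q[:,2]<.146)]
print('bridge',cv2.minAreaRect(S[:,:2].astype(np.float32)*1000))
p=bot.camera_params('top'); print(np.array(p['pose']).round(3))
```

```text
0.183 0.21 173 [0.582  0.2011 0.1976] [0.57  0.189 0.184] [0.594 0.214 0.203]
0.115 0.135 706 [0.5866 0.2181 0.1262] [ 0.509 -0.06   0.115] [0.624 0.303 0.135]
0.09 0.135 862 [0.5823 0.2039 0.1216] [ 0.509 -0.06   0.09 ] [0.624 0.303 0.135]
0.136 0.15 448 [0.5878 0.229  0.1411] [0.549 0.183 0.136] [0.624 0.3   0.15 ]
post 77 [ 0.51686307 -0.05075899  0.12529658] [ 0.50885229 -0.06027919  0.11931504] [ 0.52431662 -0.04246905  0.12939425]
knob 165 [0.58248013 0.2012112  0.19799852] [0.57071571 0.18948923 0.19347116] [0.59438391 0.21405538 0.20327659]
plate ((550.3138427734375, 78.86088562011719), (555.9691772460938, 238.9044189453125), 89.67028045654297)
tray rim ((533.405029296875, 9.8785400390625), (127.23971557617188, 90.2899169921875), 75.44342041015625)
bridge ((594.053466796875, 242.65892028808594), (109.79664611816406, 63.825992584228516), 75.34831237792969)
[[ 0.006  0.99  -0.138  0.479]
 [-1.     0.007  0.005  0.196]
 [ 0.006  0.138  0.99   0.961]
 [ 0.     0.     0.     1.   ]]
```

View pics/scene0.png

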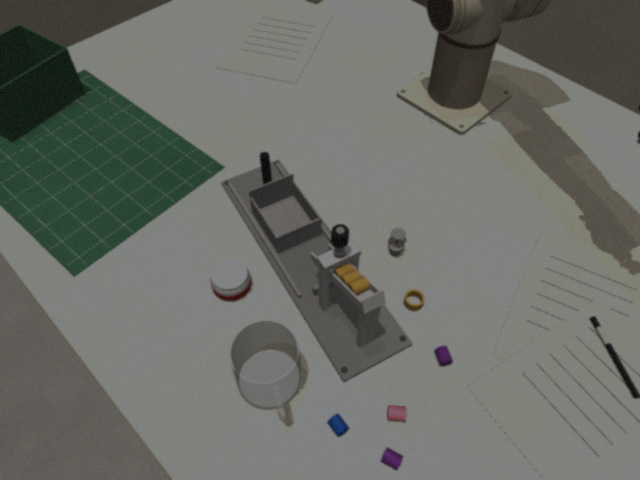

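The pictures agree with the networks' reports. In the top view the knob is at (311,240) and the post at (438,281), with the chute axis at about 75.4° in the world. The blue, pink and purple plugs lie loose on the bench and are look-alikes.

```bash
cat >> h.py <<'E'
from scipy.spatial.transform import Rotation as R
AX=np.radians(75.4)
def delta(tgt):
    o=bot.get_obs(); r=R.from_quat(o['tool_rot']); m=r.as_matrix()
    y=m[:2,1]; want=AX-np.pi/2
    a=np.arctan2(y[1],y[0]); t=(np.degrees(a-want)+90)%180-90
    print('t',o['clock'],'shift',(m.T@(np.array(tgt)-o['eef_pos'])*1000).round(1),'turn',round(t,1),'j6',o['joint_pos'][5],'eef',o['eef_pos'].round(4))
E
python3 -c "
from h import *
delta([.517,-.051,.25])"
```

```text
t 1.05 shift [-500.9 -362.2   53.9] turn 83.6 j6 1.570817731525763 eef [0.1793 0.4667 0.3039]
```

>>> {"name": "step_arm", "arguments": {"rows": [[[-501,-362,54],83.6],[[-501,-362,54],83.6],[[-501,-362,54],83.6],[[-501,-362,54],83.6],[[-501,-362,54],83.6],[[-501,-362,54],83.6],[[-501,-362,54],83.6],[[-501,-362,54],83.6],[[-501,-362,54],83.6],[[-501,-362,54],83.6],[[-501,-362,54],83.6],[[-501,-362,54],83.6]], "claw": -0.2}}

```text
clock: 2.55
eef_pos: [0.5167, -0.0508, 0.2496]
tool_rot: [0.791, 0.611, -0.0, -0.001]
ft_force: [0.0, -0.0, -0.7]
grip_width: 0.051
grasp_force: 0.0
```

Run:
```python
from h import *
delta([.517,-.051,.156])
im,d=bot.camera('wrist'); cv2.imwrite('pics/w1.png',im[:,:,::-1])
P=world('wrist',d,np.ones(d.shape,bool))
S=P[(P[:,2]>.12)&(P[:,2]<.132)&(np.hypot(P[:,0]-.517,P[:,1]+.051)<.025)]
if len(S): print('post',len(S),S.mean(0).round(4),S.min(0).round(4),S.max(0).round(4))
```

```text
t 2.55 shift [-0.2  0.5 93.6] turn -0.0 j6 1.7283339326716984 eef [ 0.5167 -0.0508  0.2496]
post 714 [ 0.5146 -0.0492  0.1265] [ 0.5057 -0.0589  0.1201] [ 0.523  -0.0414  0.129 ]
```

View pics/w1.png

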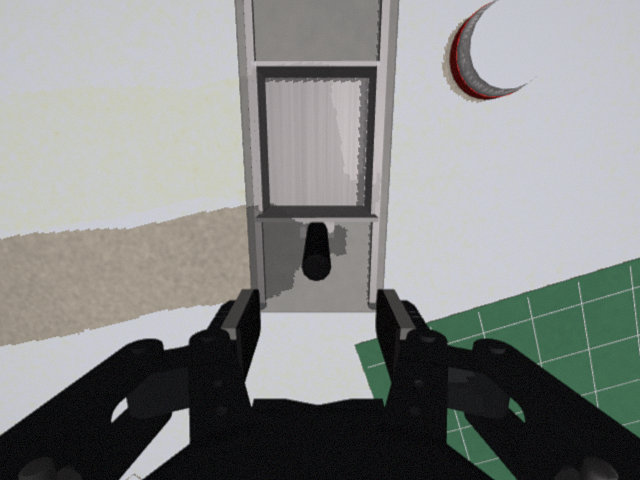

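The post is centred between the fingers: its top is at (317,265) and the fingers' midpoint is at column 318. Next I descend and grip.

>>> {"name": "step_arm", "arguments": {"rows": [[[0,-1,40],0],[[0,-1,75],0],[[0,-1,94],0],[[0,-1,94],0]]}}

```text
clock: 3.1
eef_pos: [0.5145, -0.0489, 0.1549]
tool_rot: [0.791, 0.612, -0.001, -0.001]
ft_force: [0.1, 0.4, 0.6]
grip_width: 0.0513
grasp_force: 0.0
```

>>> {"name": "step_arm", "arguments": {"rows": [[[0,0,0],0],[[0,0,0],0],[[0,0,0],0],[[0,0,0],0],[[0,0,0],0],[[0,0,0],0]], "claw": 1}}

```text
clock: 3.85
eef_pos: [0.5158, -0.0499, 0.1575]
tool_rot: [0.791, 0.612, 0.001, -0.0]
ft_force: [-4.1, 2.5, 4.5]
grip_width: 0.0166
grasp_force: 58.5
```

>>> {"name": "step_arm", "arguments": {"rows": [[[10,0,0],0],[[22,0,0],0],[[34,0,0],0],[[46,0,0],0],[[58,0,0],0],[[60,0,0],0],[[60,0,0],0]]}}

```text
clock: 4.72
eef_pos: [0.5309, 0.0079, 0.1575]
tool_rot: [0.791, 0.612, 0.0, -0.0]
ft_force: [-5.0, 0.6, 5.5]
grip_width: 0.0166
grasp_force: 58.8
```

>>> {"name": "step_arm", "arguments": {"rows": [[[6,0,0],0],[[12,0,0],0],[[18,0,0],0],[[24,0,0],0],[[24,0,0],0]]}}

```text
clock: 5.35
eef_pos: [0.5369, 0.0313, 0.1575]
tool_rot: [0.791, 0.612, 0.0, -0.0]
ft_force: [-3.4, 0.8, 5.7]
grip_width: 0.0162
grasp_force: 58.7
```

>>> {"name": "step_arm", "arguments": {"rows": [[[3,0,0],0],[[6,0,0],0],[[9,0,0],0],[[12,0,0],0],[[12,0,0],0]]}}

```text
clock: 5.98
eef_pos: [0.5399, 0.0425, 0.1575]
tool_rot: [0.791, 0.611, 0.0, -0.0]
ft_force: [-5.5, 0.3, 5.6]
grip_width: 0.0167
grasp_force: 58.7
```

>>> {"name": "step_arm", "arguments": {"rows": [[[3,0,0],0],[[6,0,0],0],[[9,0,0],0],[[12,0,0],0],[[12,0,0],0]]}}

```text
clock: 6.6
eef_pos: [0.5411, 0.0474, 0.1575]
tool_rot: [0.793, 0.609, -0.006, 0.005]
ft_force: [-8.5, -21.5, 11.8]
grip_width: 0.0164
grasp_force: 59.3
```

>>> {"name": "step_arm", "arguments": {"rows": [[[3,0,0],0],[[6,0,0],0],[[9,0,0],0],[[9,0,0],0]]}}

```text
clock: 7.1
eef_pos: [0.5415, 0.049, 0.1574]
tool_rot: [0.795, 0.607, -0.013, 0.01]
ft_force: [-14.5, -42.2, 16.4]
grip_width: 0.0166
grasp_force: 59.8
```

The stop was met after about 100 mm, with the force rising steeply. Now I relax the push, release and look.

>>> {"name": "step_arm", "arguments": {"rows": [[[-7,0,0],0],[[-15,0,0],0],[[-15,0,0],0]]}}

```text
clock: 7.48
eef_pos: [0.541, 0.0468, 0.1574]
tool_rot: [0.792, 0.611, -0.001, 0.001]
ft_force: [-4.1, -0.5, 7.9]
grip_width: 0.0167
grasp_force: 58.9
```

>>> {"name": "step_arm", "arguments": {"rows": [[[0,0,0],0],[[0,0,0],0],[[0,0,0],0],[[0,0,0],0]], "claw": -0.2}}

```text
clock: 7.98
eef_pos: [0.5421, 0.0483, 0.1558]
tool_rot: [0.791, 0.612, 0.0, 0.0]
ft_force: [-0.3, -0.4, -0.1]
grip_width: 0.0514
grasp_force: 0.0
```

>>> {"name": "step_arm", "arguments": {"rows": [[[0,0,-40],0],[[0,0,-90],0],[[0,0,-145],0],[[0,0,-145],0]]}}

```text
clock: 8.48
eef_pos: [0.5443, 0.0484, 0.3063]
tool_rot: [0.791, 0.611, 0.005, 0.003]
ft_force: [0.0, 0.9, 0.4]
grip_width: 0.0515
grasp_force: 0.0
```

Run:
```python
from h import *
im,d=bot.camera('wrist'); P=world('wrist',d,np.ones(d.shape,bool)); cv2.imwrite('pics/w2.png',im[:,:,::-1])
c=[.541,.047]
S=P[(P[:,2]>.12)&(P[:,2]<.132)&(np.hypot(P[:,0]-c[0],P[:,1]-c[1])<.03)]
if len(S): print('post',len(S),S.mean(0).round(4))
S=P[(P[:,2]>.19)&(P[:,2]<.205)&(np.hypot(P[:,0]-.5825,P[:,1]-.201)<.03)]
if len(S): print('knob',len(S),S.mean(0).round(4),S.min(0).round(4),S.max(0).round(4))
delta([.5825,.2012,.27])
```

```text
post 418 [0.5375 0.0456 0.1237]
t 8.525 shift [157.8  -0.7  33.8] turn -0.0 j6 1.914376438785937 eef [0.5432 0.0483 0.3034]
```

View pics/w2.png

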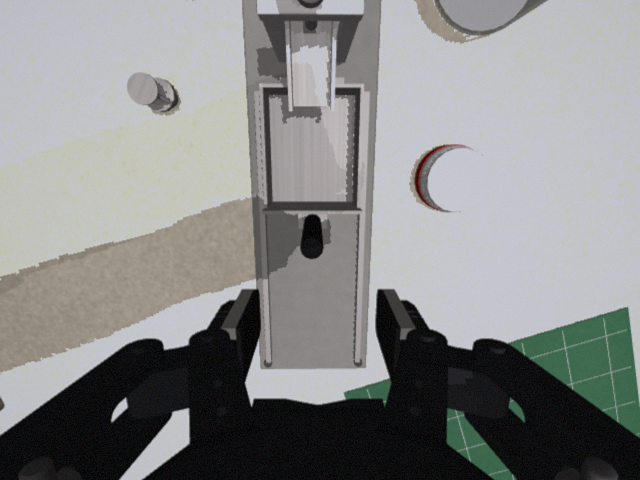

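The tray's +y end is now under the chute mouth, which shows at (312,105), and the post is at (312,240). Next I move above the knob.

>>> {"name": "step_arm", "arguments": {"rows": [[[45,-1,0],0],[[95,-1,0],0],[[140,-1,0],0],[[157,-1,0],0],[[157,-1,0],0],[[157,-1,0],0]]}}

```text
clock: 9.28
eef_pos: [0.5802, 0.199, 0.3003]
tool_rot: [0.792, 0.611, -0.001, -0.0]
ft_force: [-0.7, -0.1, 0.2]
grip_width: 0.0515
grasp_force: 0.0
```

Run:
```python
from h import *
im,d=bot.camera('wrist'); P=world('wrist',d,np.ones(d.shape,bool)); cv2.imwrite('pics/w3.png',im[:,:,::-1])
S=P[(P[:,2]>.192)&(P[:,2]<.205)&(np.hypot(P[:,0]-.5825,P[:,1]-.201)<.025)]
if len(S): print('knob',len(S),S.mean(0).round(4),S.min(0).round(4),S.max(0).round(4))
delta([.5825,.2012,.239])
```

```text
knob 1774 [0.581  0.2031 0.1991] [0.5682 0.1892 0.192 ] [0.5932 0.2148 0.2024]
t 9.325 shift [ 2.9  1.5 61.7] turn -0.1 j6 2.157744277123565 eef [0.5803 0.1988 0.3007]
```

View pics/w3.png

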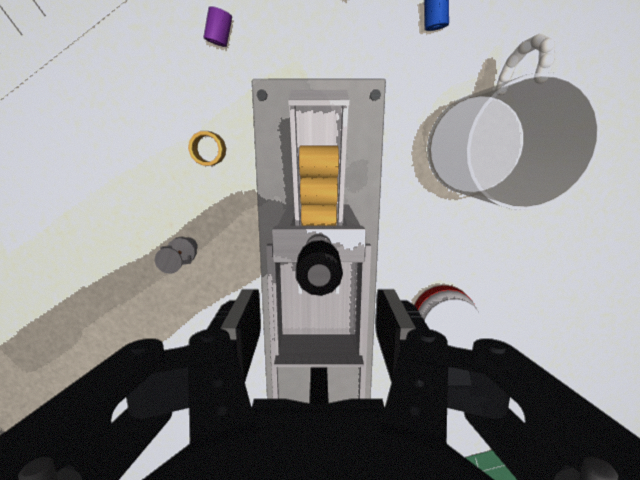

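The knob is centred at column 319, with the three brass plugs behind it at rows 155–215. Next I descend and grip.

>>> {"name": "step_arm", "arguments": {"rows": [[[3,0,25],0],[[3,0,50],0],[[3,0,62],0],[[3,0,62],0]]}}

```text
clock: 9.82
eef_pos: [0.581, 0.2021, 0.2384]
tool_rot: [0.792, 0.611, -0.001, -0.0]
ft_force: [-0.3, -0.6, 0.6]
grip_width: 0.051
grasp_force: 0.0
```

>>> {"name": "step_arm", "arguments": {"rows": [[[0,0,0],0],[[0,0,0],0],[[0,0,0],0],[[0,0,0],0],[[0,0,0],0],[[0,0,0],0]], "claw": 1}}

```text
clock: 10.58
eef_pos: [0.5817, 0.2033, 0.2405]
tool_rot: [0.791, 0.611, 0.001, 0.0]
ft_force: [-1.5, -1.9, 5.7]
grip_width: 0.0248
grasp_force: 59.1
```

Run:
```python
from h import *
im,d=bot.camera('scene'); cv2.imwrite('pics/s2.png',cv2.resize(im[150:390,200:520,::-1],None,fx=2,fy=2))
```

```text
(no output)
```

View pics/s2.png

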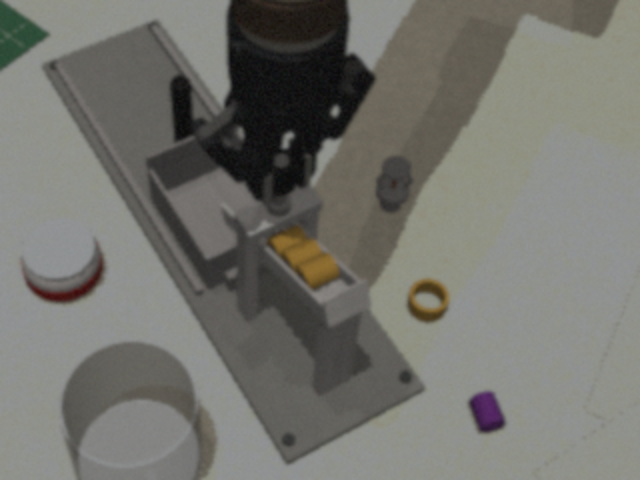

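The fingers hold the knob at (280,175), the plugs are still behind the pin, and the tray is under the mouth. Now I pull straight up.

>>> {"name": "step_arm", "arguments": {"rows": [[[0,0,-8],0],[[0,0,-16],0],[[0,0,-24],0],[[0,0,-32],0],[[0,0,-38],0],[[0,0,-40],0],[[0,0,-40],0],[[0,0,-40],0],[[0,0,-40],0]]}}

```text
clock: 11.75
eef_pos: [0.5816, 0.2032, 0.2787]
tool_rot: [0.791, 0.611, 0.0, 0.0]
ft_force: [5.6, 0.1, -8.2]
grip_width: 0.0243
grasp_force: 59.3
```

>>> {"name": "step_arm", "arguments": {"rows": [[[0,0,0],0],[[0,0,0],0],[[0,0,0],0],[[0,0,0],0],[[0,0,0],0],[[0,0,0],0],[[0,0,0],0],[[0,0,0],0],[[0,0,0],0],[[0,0,0],0],[[0,0,0],0],[[0,0,0],0]]}}

```text
clock: 13.25
eef_pos: [0.5816, 0.2032, 0.2787]
tool_rot: [0.791, 0.611, 0.0, 0.0]
ft_force: [5.8, 1.5, -7.4]
grip_width: 0.0243
grasp_force: 59.3
```

Run:
```python
from h import *
im,d=bot.camera('scene'); cv2.imwrite('pics/s3.png',cv2.resize(im[150:390,200:520,::-1],None,fx=2,fy=2))
P=world('scene',d,np.ones(d.shape,bool)); 
for t in ['plunger_knob','plug0_c']:
    for r in bot.trace(t,'scene')[:6]:
        Q=world('scene',d,r['pixels']); print(t,r['score'],r['uv'],np.median(Q,0).round(3) if len(Q) else '')
```

```text
plunger_knob 0.61 [339.4, 221.1] [0.584 0.207 0.223]
plug0_c 0.6 [299.1, 236.0] [0.551 0.08  0.032]
```

View pics/s3.png

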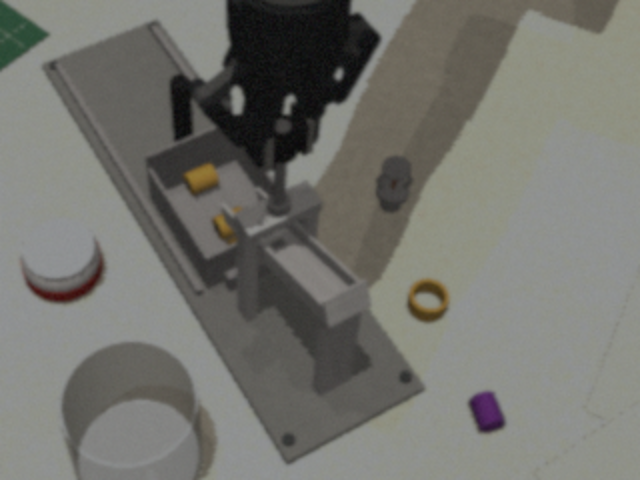

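The lane behind the bridge is empty. Two plugs show in the tray, at (200,178) and (228,222), and the third may be hidden by the chute. I'll check from above.

Run:
```python
from h import *
ims=[bot.camera('top')[0][200:320,300:460],bot.camera('wrist')[0]]
cv2.imwrite('pics/t4.png',np.vstack([cv2.resize(ims[0],(400,300)),cv2.resize(ims[1],(400,300))])[:,:,::-1])
```

```text
(no output)
```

View pics/t4.png

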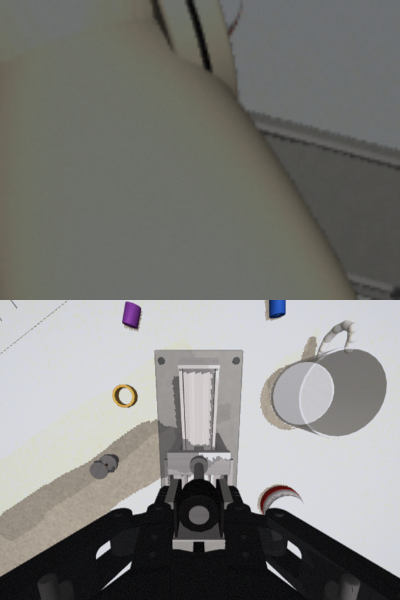

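>>> {"name": "step_arm", "arguments": {"rows": [[[0,0,0],0],[[0,0,0],0],[[0,0,0],0],[[0,0,0],0],[[0,0,0],0],[[0,0,0],0],[[0,0,0],0],[[0,0,0],0]]}}

```text
clock: 14.5
eef_pos: [0.5816, 0.2032, 0.2787]
tool_rot: [0.791, 0.611, 0.0, 0.0]
ft_force: [5.3, 1.8, -8.0]
grip_width: 0.0245
grasp_force: 59.3
```

Run:
```python
from h import *
im,d=bot.camera('scene'); P=bot.camera_params('scene')
h=cv2.cvtColor(im,cv2.COLOR_RGB2HSV); m=((h[...,0]>10)&(h[...,0]<28)&(h[...,1]>120)&(h[...,2]>60)).astype(np.uint8)
n,l,s,c=cv2.connectedComponentsWithStats(m)
e=np.array([np.cos(AX),np.sin(AX)]); ex=np.array([e[1],-e[0]]); knob=np.array([.582,.202])
for i in range(1,n):
    if s[i,4]<5: continue
    Q=world('scene',d,l==i)
    if not len(Q): continue
    q=Q[:,:2]-knob
    print(s[i],'chute x %d..%d y %d..%d z %d..%d'%tuple(1000*np.array([f(v) for v in (q@ex,q@e+.055,Q[:,2]) for f in (np.min,np.max)])))
cv2.imwrite('pics/s5.png',cv2.resize(im[210:300,260:360,::-1],None,fx=6,fy=6,interpolation=cv2.INTER_CUBIC))
```

```text
[292 232  17  15 168] chute x -12..13 y -88..-64 z 23..38
[307 258  10  11  58] chute x 2..12 y -28..-9 z 21..37
[314 269   4   2   5] chute x 7..12 y -1..1 z 32..35
[405 290  19  20 199] chute x -126..-95 y 105..137 z 0..21
```

View pics/s5.png

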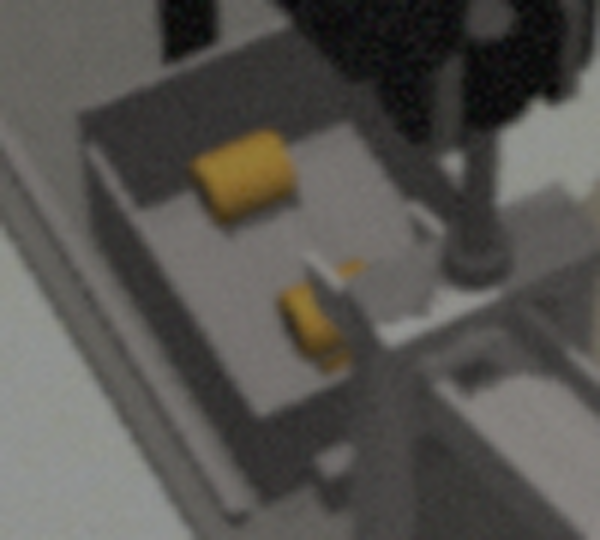

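All three plugs are in the tray: one at (245,175), and two side by side under the mouth at (315,315) and (335,360). The lane is clear and nothing is moving, so I hand in.

```bash
python3 -c "
from workcell import bot
print(bot.job_done())"
```

```text
the job is handed in; nothing more can be done
None
```

The job is handed in: the tray is home against its stop, the gripper is holding the plunger about 38 mm up, and all three brass plugs appear to be at rest in the tray (two are partly hidden by the chute in the camera view). No verdict was returned.

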